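# Clear the carving bench: gouges in the drawer, baskets on the drying hooks

## Robot

A 6-joint arm with a two-finger parallel gripper is mounted at the origin on the work surface. World frame = base frame: x ahead of the robot, y to its left, z up, the work surface at z = 0. Lengths are in mm, angles in rad, forces in N, time in s.
With the tool pointing down it reaches from about 250 to 850 mm from the base axis. Payload 12.5 kg.
Tool frame: the origin (TCP) lies on the centre line of the jaws, within the pads' length; the fingertips stand 19 mm ahead of it and the grasp point (between the pads) is the TCP; z points along the fingers, y is the line along which they close (so a half turn about z gives the same grasp; the last joint's range is limited). The gripper opens to 93 mm and grips with 3 to 60 N. Pads are 15 mm wide; open, the fingers measure 128 mm over their backs; the gripper's body (75 mm by 188 mm) begins 65 mm behind the grasp point.
Start: joints at [1.073, 0.351, 1.652, -0, 1.139, -0.085], TCP at [220.615, 503.799, 237.633] pointing down, gripper open.
Joint ranges: [-2.75, 2.75], [-0.79, 2.1], [0.01, 2.65], [-1.57, 4.71], [0.07, 3.14], [-2.87, 2.87]. Speed limits (rad/s): [2.22, 2.22, 2.79, 3.14, 3.14, 3.14].

## Interface

Orientations are given as [roll, pitch, yaw] about the fixed x, y, z axes, in that order (R = Rz(yaw) Ry(pitch) Rx(roll)).
In Python, from rig import observe, snapshot, job_done, look_for gives the robot as it stands.
- The arm moves only by the tool jog_arm, never from a script. Its argument "series" is a list that holds one entry, the list of rows, each a list of 6 numbers: the shift along the tool's x, y, z as a fraction of full scale, then the turn, a rotation vector about the tool's x, y, z as a fraction of full scale. A call has 1 to 20 rows; each row shifts and turns the commanded pose from where the row before left it, along the tool's axes as they then stand; what a row does not reach is not made up. Full scale, the value 1, is 0.02 m for a shift and 0.5 rad for a turn. A row lasts 1/8 s, in which the tool goes at most 62.5 mm and 10.7 degrees, less where a joint would pass 70% of its speed; a pose out of reach is approached as far as the arm can. A call with a number of a shift or a turn outside -1 to 1 is refused whole. A call with a gripper value outside its range is refused whole. "fingers" is the closure, from 0 (fully open) to 1 (shut), set as the call begins (left out, the last holds). The fingers move at their own pace and stop on an object; "newtons" is the grip in N (left out, the last holds). Time passes only in rows, so rows that do not move let the fingers close. It gives the time, the measured TCP pose, the force, the opening and the grip force at its end, in the units of the state.
- observe(): the state, without advancing time (a new reading comes with each control period).
- snapshot(name): name is "side" or "top" or "wrist"; returns a dict with "image" (420x560x3 uint8, red, green, blue), "intrinsics" (3x3 intrinsics, pixels), "R" (3x3) and "t" (3): a world point X has camera coordinates R X + t; the wrist camera has in their place "hand_eye" (4x4, takes a point from camera to tool coordinates, whose origin is the TCP and whose axes are the flange's). Camera axes: x right, y down, z forward; pixel columns grow to the right and rows downward; lengths in mm; the calibration is good to about 2 mm. A picture is of the moment at which its call begins: read the wrist's pose just before it. There is no depth.
- job_done(): hands the job in; it is judged then, once.
Trained networks look in a picture, given as the dict that the camera call returned (one of the last four; its "shot" number tells which), for a name from the list of things; names that differ only in an ending like _2 or _b are one class to them, and where a whole thing is asked for, a point or a joint stands for the part that bears it (a point fixed in the world has none). Each returns a list of dicts, best first, with "p" (0 to 1); they miss things now and then, are a little off and sometimes report something else, mostly with a low value. They report only what shows in the picture. A call takes as long as a camera call.
- look_for(picture, target): "rect" ([centre column, centre row, width, height] in pixels, round what is visible of it).
The state is a dict: "time": time; "q": joint angles; "joint_vel": joint speeds; "joint_efforts": joint torques, N m; "ee_pos": TCP position; "eef_rot": TCP orientation; "ft_force": force on the tool from outside, world axes, zero at the start; "ft_torque": the same for the moment, N m; "gripper_width": finger opening in mm; "finger_force": force on a finger pad.
Only numpy, scipy, OpenCV 4.12 (cv2) and the standard library are available. Lean on these libraries where they do the work, as an engineer would, in place of code of your own. Each camera call takes 0.05 s, during which the arm holds its last target. There are 200 camera calls.

## Task

Clear the carving bench: pull the chest's drawer all the way out to its stop, lay every gouge on the bench inside it, and then push the drawer fully shut. Hang every painted basket by its handle on one of the drying rack's hooks, one basket to a hook, so that it hangs free; you may do this before, between or after the drawer work. Leave the carved figure, the mallet and the oil bottle standing where they are.

Things in the scene. Friction and masses are not known exactly. Their poses are not given: they have to be found in the camera images.
- basket_red: Small turned basket, red painted round bowl (outer radius 36 mm at the foot, 48 mm at the rim, rim 60 mm high) with a fixed stiff arched handle of bare pale wood: two posts at y = -47.5 and +47.5 mm, 7 mm wide, carry a level bar along y. 131 mm tall, about 220 g. May be absent. Origin: centre of the underside; z up, y along the bar (a half turn looks the same).
- basket_red_bar (a point): Centre of the red basket's handle bar, 125 mm above its underside; axes as the basket's. Bar 102 mm long (y), 10 mm thick (x), 12 mm high; free opening under it 88 mm wide, 59 mm high. Best taken from above, fingers closing along the basket's x, some 28 mm to one side of this centre, so that the centre stays free for the hook.
- basket_blue: Small turned basket, blue painted round bowl (outer radius 36 mm at the foot, 48 mm at the rim, rim 60 mm high) with a fixed stiff arched handle of bare pale wood: two posts at y = -47.5 and +47.5 mm, 7 mm wide, carry a level bar along y. 131 mm tall, about 220 g. May be absent. Origin: centre of the underside; z up, y along the bar (a half turn looks the same).
- basket_blue_bar (a point): Centre of the blue basket's handle bar, 125 mm above its underside; axes as the basket's. Bar 102 mm long (y), 10 mm thick (x), 12 mm high; free opening under it 88 mm wide, 59 mm high. Best taken from above, fingers closing along the basket's x, some 28 mm to one side of this centre, so that the centre stays free for the hook.
- basket_white: Small turned basket, white painted round bowl (outer radius 36 mm at the foot, 48 mm at the rim, rim 60 mm high) with a fixed stiff arched handle of bare pale wood: two posts at y = -47.5 and +47.5 mm, 7 mm wide, carry a level bar along y. 131 mm tall, about 220 g. May be absent. Origin: centre of the underside; z up, y along the bar (a half turn looks the same).
- basket_white_bar (a point): Centre of the white basket's handle bar, 125 mm above its underside; axes as the basket's. Bar 102 mm long (y), 10 mm thick (x), 12 mm high; free opening under it 88 mm wide, 59 mm high. Best taken from above, fingers closing along the basket's x, some 28 mm to one side of this centre, so that the centre stays free for the hook.
- gouge_yellow: Palm gouge lying flat: pale wooden handle 100 x 22 x 22 mm with a yellow band near its butt, thin steel blade (9 mm round, 55 mm long) out of its other end; about 90 g. May be absent. Origin: under the middle of the handle; x along the tool towards the blade (it reaches from x = -50 to +105 mm), z up. Held across the handle (along its y).
- gouge_blue: Palm gouge lying flat: pale wooden handle 100 x 22 x 22 mm with a blue band near its butt, thin steel blade (9 mm round, 55 mm long) out of its other end; about 90 g. May be absent. Origin: under the middle of the handle; x along the tool towards the blade (it reaches from x = -50 to +105 mm), z up. Held across the handle (along its y).
- drawer (a joint): How far out, in m, the green-fronted drawer of a fixed dark wooden chest is (chest 275 deep, 240 wide, 85 mm high; place and yaw vary): 0 shut (may start up to 30 mm out), 0.180 at its stop. Slides with about 1 N friction, stays where left. Its inner floor is 22 mm above the table, inside 198 mm wide, walls 41 mm high; at its stop 170 mm of its length is open above.
- drawer_handle (a point): Middle of the drawer's handle, a steel bar 11 mm thick, 120 mm along y, 47 mm above the table, 42 mm off the front; moves with the drawer. x points into the chest, y across; the drawer pulls out along -x. Grip from above, closing along x, opened to 32 mm. Inside of the drawer: x +63 to +284 mm from here (open above to +235 at the stop), y -99 to +99 mm, floor 25 mm below.
- rack: Fixed drying rack of pale wood: cross rail 400 mm long (y), 20 mm thick, top 268 mm above the table, on two end posts; three dark steel hooks 125 mm apart point along the rack's -x, to the robot. A hook is a round 8 mm bar, nearly level for 92 mm out from the rail's middle, then a lip turned up 16 mm. Origin: on the table under the rail's middle. Place and yaw vary.
- hook0 (a point): Hanging point of the hook at the rack's y = -125 mm (right-hand seen from the robot): where a handle bar's centre is when the bar rests on the hook just behind its lip; 260 mm above the table, 78 mm out from the rail's middle, 28 mm behind the lip's tip; the lip's highest point is 10 mm above it. Axes as the rack's (hook points to -x).
- hook1 (a point): Hanging point of the hook in the middle: where a handle bar's centre is when the bar rests on the hook just behind its lip; 260 mm above the table, 78 mm out from the rail's middle, 28 mm behind the lip's tip; the lip's highest point is 10 mm above it. Axes as the rack's (hook points to -x).
- hook2 (a point): Hanging point of the hook at the rack's y = +125 mm (left-hand): where a handle bar's centre is when the bar rests on the hook just behind its lip; 260 mm above the table, 78 mm out from the rail's middle, 28 mm behind the lip's tip; the lip's highest point is 10 mm above it. Axes as the rack's (hook points to -x).
- figure: Carved pale wooden figure on a square 75 mm base, 185 mm tall; leave alone. Origin: centre of the underside.
- mallet: Carver's round wooden mallet standing on its head, 84 mm across, 195 mm tall; leave alone. Origin: centre of the underside.
- oil: Amber bottle of wood oil, 56 mm across, 140 mm tall; leave alone. Origin: centre of the underside.

How it is judged (in metres and radians):
On the way, in this order (a step that is already met when the one before it is completed fails the run):
1. the drawer is pulled out to its stop (within 8 mm) (value of joint drawer above 0.172 m), for 0.2 s.
2. every gouge lies in the drawer (x of gouge_yellow in the frame of drawer_handle between 0.055 and 0.29 m and y of gouge_yellow in the frame of drawer_handle between -0.11 and 0.11 m and z of gouge_yellow in the frame of drawer_handle between -0.045 and 0.01 m and x of gouge_blue in the frame of drawer_handle between 0.055 and 0.29 m and y of gouge_blue in the frame of drawer_handle between -0.11 and 0.11 m and z of gouge_blue in the frame of drawer_handle between -0.045 and 0.01 m), for 0.2 s.
3. the drawer is pushed shut (within 8 mm) (value of joint drawer below 0.008 m), for 0.2 s.
At the end, for the whole second after the job is handed in: Every basket that is there hangs upright (within 20 degrees) and at rest by its handle bar on a hook (bar centre within 40 mm of a hook's hanging point); every gouge that is there lies in the drawer; the drawer is shut to within 8 mm (all of step 2 and (distance between basket_red_bar and hook0 below 0.04 m or distance between basket_red_bar and hook1 below 0.04 m or distance between basket_red_bar and hook2 below 0.04 m) and angle between each of basket_red, basket_blue, basket_white's own z axis and vertical below 0.35 rad and linear speed of each of basket_red, basket_blue, basket_white below 0.05 m/s and (distance between basket_blue_bar and hook0 below 0.04 m or distance between basket_blue_bar and hook1 below 0.04 m or distance between basket_blue_bar and hook2 below 0.04 m) and (distance between basket_white_bar and hook0 below 0.04 m or distance between basket_white_bar and hook1 below 0.04 m or distance between basket_white_bar and hook2 below 0.04 m) and value of joint drawer below 0.008 m); the robot touches nothing.
It fails at once if the carved figure is moved more than 40 mm or tipped (distance of figure from where it was at the start of the episode above 0.04 m or angle between figure's own z axis and vertical above 0.5 rad).
It fails at once if the mallet is moved more than 40 mm or tipped (distance of mallet from where it was at the start of the episode above 0.04 m or angle between mallet's own z axis and vertical above 0.5 rad).
It fails at once if the oil bottle is moved more than 40 mm or tipped (distance of oil from where it was at the start of the episode above 0.04 m or angle between oil's own z axis and vertical above 0.5 rad).
Of basket_red, basket_blue, basket_white only 2 to 3 are there at a start; the rules pass over those that are not, and their reading is None.
Of gouge_yellow, gouge_blue only 1 to 2 are there at a start; the rules pass over those that are not, and their reading is None.
At some moment in a run one of gouge_yellow, gouge_blue may be knocked a few centimetres aside while the robot is not near it.
It also fails if it takes over 210 s, if anything falls off the work surface, if the arm or the gripper's body presses on something with over 40 N, if the wrist force passes 120 N, or if a joint passes its speed limit or range.

## Working session

There is one attempt and no reset: what is moved stays moved. The work goes in short steps, Python scripts to look and compute and a tool call to move; the robot and the scene stay as the last step left them, time stands still between calls to the robot, and variables do not carry over. Pictures are saved under pics/ and viewed, at most 14 in all, crops included, and the job is handed in when it is done.

Besides the shell and the picture viewer there is one more tool, called after "Request:" as name([rows], argument=value, ...), one row to a line, values as JSON. jog_arm: Moves the arm, as the interface text tells. Shift numbers are shares of 0.02 m and turn numbers shares of 0.5 rad, none past 1 either way. Its arguments: {"type":"object","properties":{"series":{"type":"array","items":{"type":"array","items":{"type":"array","items":{"type":"number","minimum":-1,"maximum":1}}}},"fingers":{"type":"number"},"newtons":{"type":"number"}},"required":["series"]}

```bash
ls; mkdir -p pics; cat > h.py <<'E'
import numpy as np, cv2
from rig import observe, snapshot, job_done, look_for
def save(s,n): cv2.imwrite('pics/'+n,cv2.cvtColor(s['image'],cv2.COLOR_RGB2BGR))
def ray(s,u,v):
    K=np.array(s['intrinsics']);R=np.array(s['R']);t=np.array(s['t'])
    return -R.T@t, R.T@np.linalg.inv(K)@[u,v,1]
def onz(s,u,v,z):
    c,d=ray(s,u,v); return c+d*(z-c[2])/d[2]
def proj(s,X):
    K=np.array(s['intrinsics']);p=K@(np.array(s['R'])@np.array(X,float)+np.array(s['t'])); return p[:2]/p[2]
E
python3 - <<'E'
from h import *
st=observe();print({k:np.round(v,3).tolist() for k,v in st.items()})
for n in ['top','side']:
    s=snapshot(n);save(s,n+'0.png');print(n,np.round(s['intrinsics'],1).tolist(),np.round(s['R'],3).tolist(),np.round(s['t'],1).tolist())
    for k in ['basket_red','basket_blue','basket_white','gouge_yellow','gouge_blue','drawer','drawer_handle','rack','figure','mallet','oil']:
        for r in look_for(s,k)[:2]:
            print(k,np.round(r['rect']).tolist(),round(r['p'],2))
E
```

```text
pics
{'time': 0.0, 'q': [1.073, 0.351, 1.652, 0.0, 1.139, -0.085], 'joint_vel': [0.0, -0.003, 0.001, 0.001, 0.002, 0.0], 'joint_efforts': [-0.0, -49.733, -28.525, 0.07, 0.026, -0.0], 'ee_pos': [220.476, 503.51, 237.092], 'eef_rot': [-3.14, -0.0, 2.729], 'ft_force': [0.733, -0.041, 0.124], 'ft_torque': [-0.028, 0.052, -0.037], 'finger_force': 0.0, 'gripper_width': 93.013}
top [[475.7, 0.0, 281.0], [0.0, 475.7, 214.8], [0.0, 0.0, 1.0]] [[0.012, -1.0, 0.006], [-0.992, -0.013, -0.122], [0.122, -0.004, -0.993]] [-19.6, 485.3, 1326.7]
basket_red [312.0, 233.0, 33.0, 31.0] 0.73
basket_blue [411.0, 239.0, 45.0, 39.0] 0.73
gouge_yellow [268.0, 212.0, 14.0, 48.0] 0.78
gouge_yellow [409.0, 238.0, 39.0, 32.0] 0.29
gouge_blue [244.0, 213.0, 8.0, 55.0] 0.85
gouge_blue [341.0, 147.0, 164.0, 62.0] 0.6
drawer [167.0, 159.0, 85.0, 27.0] 0.56
rack [341.0, 145.0, 166.0, 66.0] 0.57
figure [452.0, 207.0, 44.0, 36.0] 0.68
figure [412.0, 237.0, 42.0, 37.0] 0.36
mallet [407.0, 286.0, 41.0, 29.0] 0.8
mallet [312.0, 231.0, 38.0, 31.0] 0.34
oil [111.0, 257.0, 32.0, 24.0] 0.78
oil [314.0, 232.0, 31.0, 37.0] 0.54
side [[499.7, 0.0, 279.3], [0.0, 499.7, 209.5], [0.0, 0.0, 1.0]] [[-1.0, -0.028, -0.01], [-0.007, 0.558, -0.83], [0.029, -0.83, -0.558]] [483.6, 133.0, 1532.9]
basket_red [298.0, 219.0, 32.0, 50.0] 0.81
basket_blue [303.0, 174.0, 28.0, 46.0] 0.91
basket_white [219.0, 194.0, 67.0, 137.0] 0.43
gouge_yellow [277.0, 255.0, 48.0, 13.0] 0.76
gouge_blue [282.0, 272.0, 46.0, 8.0] 0.72
drawer [216.0, 316.0, 42.0, 84.0] 0.84
drawer [277.0, 254.0, 51.0, 15.0] 0.61
drawer_handle [214.0, 315.0, 38.0, 84.0] 0.75
rack [216.0, 194.0, 66.0, 135.0] 0.62
figure [274.0, 155.0, 25.0, 52.0] 0.79
mallet [296.0, 218.0, 29.0, 49.0] 0.67
mallet [339.0, 172.0, 25.0, 54.0] 0.66
oil [332.0, 363.0, 28.0, 54.0] 0.94
```

View pics/top0.png

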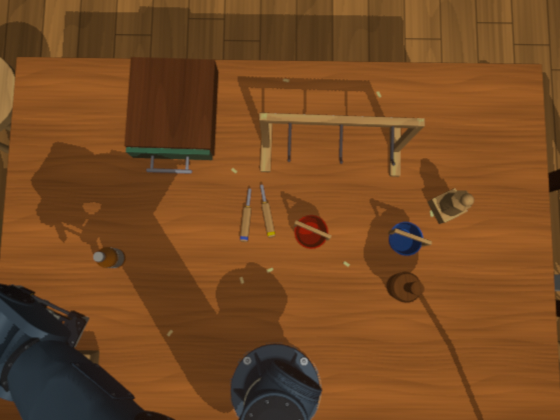

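View pics/side0.png

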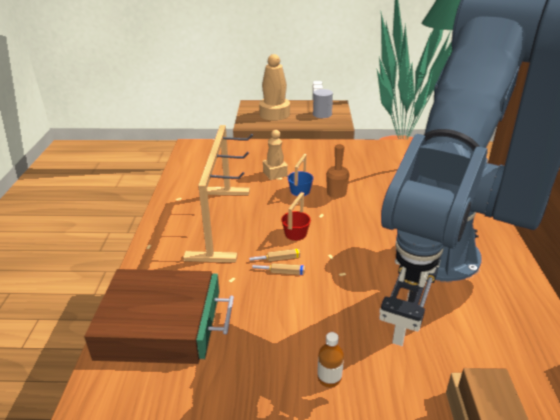

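The top view shows a red basket (312,232), a blue basket (406,239), gouges at (245,215) and (267,212), the chest at (172,110) with its handle at (169,171), and hooks near columns 290, 341 and 392. The side view agrees, and there is no white basket. Next I'll zoom in for pixel points.

```bash
python3 - <<'E'
from h import *
s=snapshot('top');I=cv2.cvtColor(s['image'],cv2.COLOR_RGB2BGR)
c=I[95:295,115:315];cv2.imwrite('pics/tl.png',cv2.resize(c,None,fx=3,fy=3,interpolation=cv2.INTER_CUBIC))
c=I[100:260,235:475];cv2.imwrite('pics/tr.png',cv2.resize(c,None,fx=3.3,fy=3.3,interpolation=cv2.INTER_CUBIC))
E
```

```text
(no output)
```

View pics/tl.png

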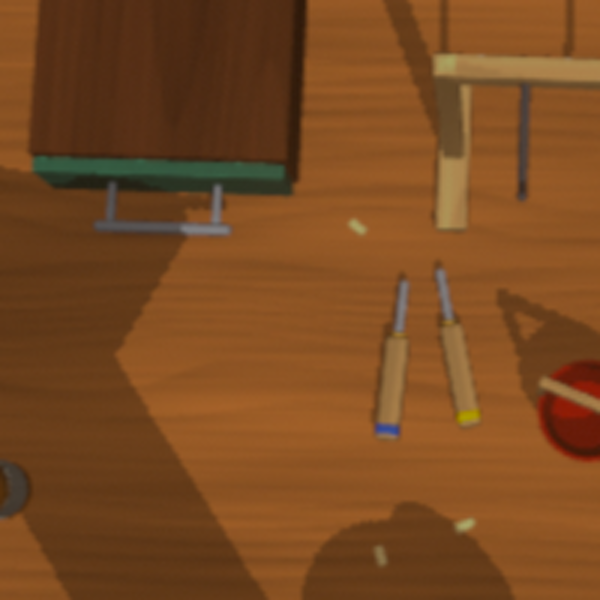

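View pics/tr.png

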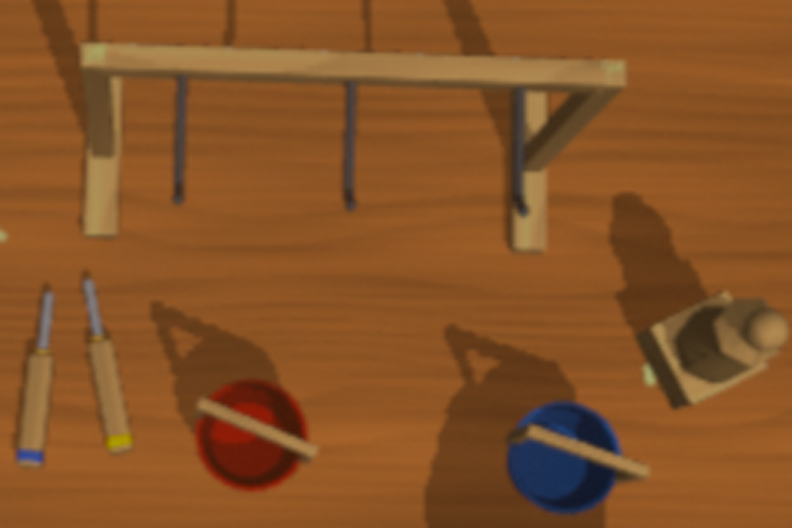

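```bash
python3 - <<'E'
from h import *
s=snapshot('top')
L=lambda u,v,z:onz(s,115+u/3,95+v/3,z)
T=lambda u,v,z:onz(s,235+u/3.3,100+v/3.3,z)
def seg(n,a,b):
    print(n,'mid',np.round((a+b)[:2]/2,1),'len',round(np.linalg.norm((b-a)[:2]),1),'ang',round(np.degrees(np.arctan2(*(b-a)[1::-1])),1))
seg('handle',L(95,226,50),L(230,230,50))
seg('front',L(33,158,83),L(287,167,83))
seg('gb',L(387,437,20),L(399,335,20));seg('gbfull',L(387,437,15),L(404,275,15))
seg('gy',L(470,423,20),L(449,322,20));seg('gyfull',L(470,423,15),L(438,264,15))
seg('red',T(199,404,130),T(316,454,130));print(T(252,434,60))
seg('blue',T(526,429,130),T(648,473,130));print(T(564,457,60))
seg('rail',T(82,57,268),T(626,74,268))
for a in [(178,200),(350,206),(521,211)]: print('hooktip',T(*a,268))
print('fig',T(690,350,20),'mallet',onz(s,407,286,100),'oil',onz(s,116,257,40))
E
ls; nl=1
```

```text
handle mid [604.  305.3] len 127.7 ang -91.0
front mid [658.7 302.4] len 235.6 ang -91.3
gb mid [459.9  86.4] len 98.5 ang -5.5
gbfull mid [489.7  84.9] len 157.6 ang -4.8
gy mid [473.6  23.2] len 99.3 ang 12.5
gyfull mid [502.5  29.1] len 157.5 ang 12.2
red mid [433.9 -97.7] len 101.2 ang -112.6
[435.9413165  -98.23799284  60.        ]
blue mid [ 419.6 -360.3] len 102.3 ang -109.3
[ 419.84735519 -360.74076116   60.        ]
rail mid [ 688.3 -157.3] len 397.2 ang -91.0
hooktip [586.30776826 -29.82777226 268.        ]
hooktip [ 583.55701333 -153.96676981  268.        ]
hooktip [ 581.53252824 -277.43615952  268.        ]
fig [ 517.9404202 -483.6223709   20.       ] mallet [ 290.34493569 -350.40063268  100.        ] oil [359.39190579 446.06602338  40.        ]
h.py
pics
```

```bash
cat >> h.py <<'E'
def plan(x,y,z,deg):
    """turn (units, about tool z) first, then shift (units, tool axes) to reach the pose"""
    st=observe();p=np.array(st['ee_pos']);r=st['eef_rot'];yaw=np.radians(deg)
    d=(r[2]-yaw+np.pi)%(2*np.pi)-np.pi
    w=np.array([x,y,z])-p;c,s=np.cos(yaw),np.sin(yaw)
    t=np.array([w[0]*c+w[1]*s,w[0]*s-w[1]*c,-w[2]])/20
    print('t',round(float(st['time']),1),'at',np.round(p,1),np.round(np.degrees(r),1),'turn',round(d/.5,2),'shift',np.round(t,2),'q6 end',round(float(np.arctan2(y,x)+np.pi/2-yaw),2))
E
python3 -c "
from h import *
plan(444.7,-72,200,67.4)"
```

```text
t 1.3 at [220.6 503.8 237.6] [-180.     0.   156.3] turn 3.1 shift [-22.27  21.41   1.88] q6 end 0.23
```

Request:
jog_arm([
  [[0, 0, 0, 0, 0, 0.345], [0, 0, 0, 0, 0, 0.345], [0, 0, 0, 0, 0, 0.345], [0, 0, 0, 0, 0, 0.345], [0, 0, 0, 0, 0, 0.345], [0, 0, 0, 0, 0, 0.345], [0, 0, 0, 0, 0, 0.345], [0, 0, 0, 0, 0, 0.345], [0, 0, 0, 0, 0, 0.345], [-1, 0.97, 0, 0, 0, 0], [-1, 0.97, 0, 0, 0, 0], [-1, 0.97, 0, 0, 0, 0], [-1, 0.97, 0, 0, 0, 0], [-1, 0.97, 0, 0, 0, 0], [-1, 0.97, 0, 0, 0, 0], [-1, 0.97, 0, 0, 0, 0], [-1, 0.97, 0, 0, 0, 0], [-1, 0.97, 0, 0, 0, 0], [-1, 0.97, 0, 0, 0, 0], [-1, 0.97, 0, 0, 0, 0]],
], fingers=0.4, newtons=40)

```text
time: 3.8
ee_pos: [333.4, 217.8, 237.8]
eef_rot: [3.141, -0.0, 1.176]
ft_force: [-0.5, 0.6, 0.3]
gripper_width: 55.6
finger_force: 0.0
```

Request:
jog_arm([
  [[-1, 0.97, 0, 0, 0, 0], [-1, 0.97, 0, 0, 0, 0], [-1, 0.97, 0, 0, 0, 0], [-1, 0.97, 0, 0, 0, 0], [-1, 0.97, 0, 0, 0, 0], [-1, 0.97, 0, 0, 0, 0], [-1, 0.97, 0, 0, 0, 0], [-1, 0.97, 0, 0, 0, 0], [-1, 0.97, 0, 0, 0, 0], [-1, 0.97, 0, 0, 0, 0], [-1, 0.97, 0, 0, 0, 0], [0, 0, 0, 0, 0, 0]],
])

```text
time: 5.3
ee_pos: [445.8, -67.4, 237.6]
eef_rot: [3.141, 0.0, 1.174]
ft_force: [-0.6, -0.4, -0.2]
gripper_width: 55.9
finger_force: 0.0
```

```bash
python3 - <<'E'
from h import *
plan(444.7,-72,125,67.4)
s=snapshot('wrist');save(s,'w1.png');print(np.round(s['hand_eye'],3).tolist(),np.round(s['intrinsics'],1).tolist())
E
```

```text
t 5.3 at [445.8 -67.4 237.6] [180.    0.   67.3] turn -0.0 shift [-0.23  0.04  5.63] q6 end 0.23
[[-0.001, -0.954, -0.301, 85.377], [1.0, -0.0, -0.001, -1.199], [0.0, -0.301, 0.954, -147.032], [0.0, 0.0, 0.0, 1.0]] [[321.7, 0.0, 275.9], [0.0, 321.7, 211.3], [0.0, 0.0, 1.0]]
```

View pics/w1.png

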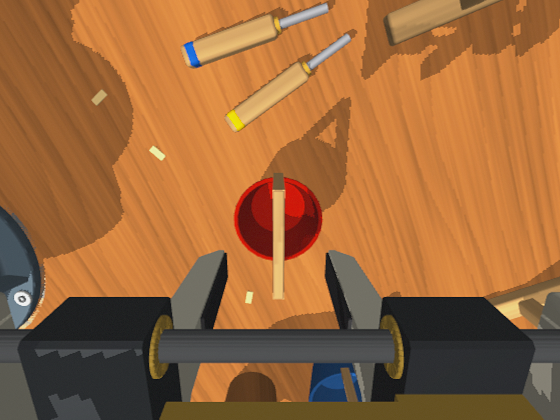

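The wrist view shows the red basket's bar vertical at column 278, centred between the fingers and well aligned. I'll descend and grip.

Request:
jog_arm([
  [[-0.23, 0.04, 0.8, 0, 0, 0], [0, 0, 0.8, 0, 0, 0], [0, 0, 0.8, 0, 0, 0], [0, 0, 0.8, 0, 0, 0], [0, 0, 0.8, 0, 0, 0], [0, 0, 0.8, 0, 0, 0], [0, 0, 0.8, 0, 0, 0], [0, 0, 0, 0, 0, 0]],
])

```text
time: 6.35
ee_pos: [443.7, -70.0, 125.1]
eef_rot: [-3.14, 0.0, 1.177]
ft_force: [0.6, 0.3, 0.7]
gripper_width: 56.2
finger_force: 0.0
```

Request:
jog_arm([
  [[0, 0, 0, 0, 0, 0], [0, 0, 0, 0, 0, 0], [0, 0, 0, 0, 0, 0], [0, 0, 0, 0, 0, 0], [0, 0, 0, 0, 0, 0], [0, 0, -0.5, 0, 0, 0], [0, 0, -0.5, 0, 0, 0], [0, 0, -1, 0, 0, 0], [0, 0, -1, 0, 0, 0], [0, 0, -1, 0, 0, 0], [0, 0, -1, 0, 0, 0], [0, 0, -1, 0, 0, 0], [0, 0, -1, 0, 0, 0], [0, 0, -1, 0, 0, 0], [0, 0, -0.5, 0, 0, 0]],
], fingers=1, newtons=40)

```text
time: 8.22
ee_pos: [444.6, -71.0, 297.0]
eef_rot: [3.14, -0.0, 1.176]
ft_force: [-0.4, -0.0, -2.6]
gripper_width: 9.8
finger_force: 40.0
```

```bash
python3 - <<'E'
from h import *
plan(540,-127,296,89)
s=snapshot('wrist');save(s,'w2.png')
E
```

```text
t 8.2 at [444.6 -71.  297. ] [179.9  -0.   67.4] turn -0.75 shift [-2.72  4.82  0.05] q6 end -0.21
```

View pics/w2.png

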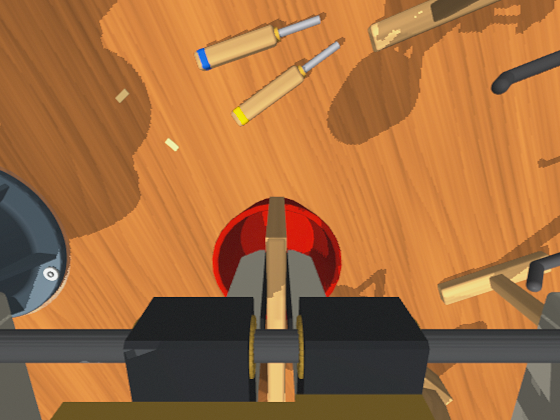

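Request:
jog_arm([
  [[0, 0, 0, 0, 0, -0.25], [0, 0, 0, 0, 0, -0.25], [0, 0, 0, 0, 0, -0.25], [-0.45, 0.8, 0, 0, 0, 0], [-0.45, 0.8, 0, 0, 0, 0], [-0.45, 0.8, 0, 0, 0, 0], [-0.45, 0.8, 0, 0, 0, 0], [-0.45, 0.8, 0, 0, 0, 0], [-0.45, 0.8, 0, 0, 0, 0], [0, 0, 0, 0, 0, 0]],
])

```text
time: 9.52
ee_pos: [539.5, -127.1, 294.7]
eef_rot: [-3.14, -0.0, 1.551]
ft_force: [-0.6, -0.1, -2.4]
gripper_width: 9.4
finger_force: 40.0
```

```bash
python3 - <<'E'
from h import *
plan(610,-127,296,89)
s=snapshot('top');a=s['image'][90:220,250:450];s2=snapshot('side');b=s2['image'][100:280,180:340]
im=np.hstack([cv2.resize(a,(400*4//5*1,0) if 0 else (480,312)),cv2.resize(b,(277,312))])
cv2.imwrite('pics/c1.png',cv2.cvtColor(im,cv2.COLOR_RGB2BGR))
E
```

```text
t 9.5 at [ 539.5 -127.1  294.7] [-179.9   -0.    88.9] turn -0.0 shift [ 0.07  3.52 -0.06] q6 end -0.19
```

View pics/c1.png

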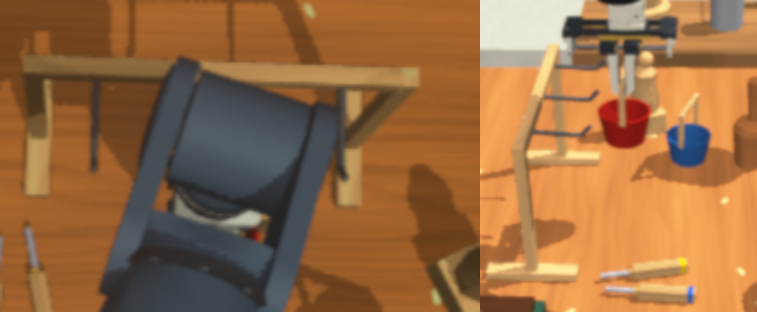

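The side crop shows the red basket (625,120) held upright in front of the rack, with its bar above hook level. I'll move in, then lower.

Request:
jog_arm([
  [[0, 0.5, 0, 0, 0, 0], [0, 0.5, 0, 0, 0, 0], [0, 0.5, 0, 0, 0, 0], [0, 0.5, 0, 0, 0, 0], [0, 0.5, 0, 0, 0, 0], [0, 0.5, 0, 0, 0, 0], [0, 0.5, 0, 0, 0, 0], [0, 0, 0, 0, 0, 0]],
])

```text
time: 10.62
ee_pos: [609.9, -128.2, 295.3]
eef_rot: [-3.141, -0.0, 1.551]
ft_force: [0.4, -1.4, -1.8]
gripper_width: 9.8
finger_force: 40.0
```

Request:
jog_arm([
  [[0, 0, 0.3, 0, 0, 0], [0, 0, 0.3, 0, 0, 0], [0, 0, 0.3, 0, 0, 0], [0, 0, 0.3, 0, 0, 0], [0, 0, 0.25, 0, 0, 0], [0, 0, 0, 0, 0, 0], [0, 0, 0, 0, 0, 0]],
])

```text
time: 11.5
ee_pos: [609.5, -128.3, 266.8]
eef_rot: [3.141, 0.0, 1.551]
ft_force: [0.2, 0.2, -0.8]
gripper_width: 9.5
finger_force: 40.0
```

```bash
python3 - <<'E'
from h import *
plan(610,-127,261,89)
s2=snapshot('side');b=s2['image'][100:240,180:340]
cv2.imwrite('pics/c2.png',cv2.cvtColor(cv2.resize(b,(640,560),interpolation=cv2.INTER_CUBIC),cv2.COLOR_RGB2BGR))
E
```

```text
t 11.5 at [ 609.5 -128.3  266.8] [180.    0.   88.9] turn -0.0 shift [0.06 0.02 0.29] q6 end -0.19
```

View pics/c2.png

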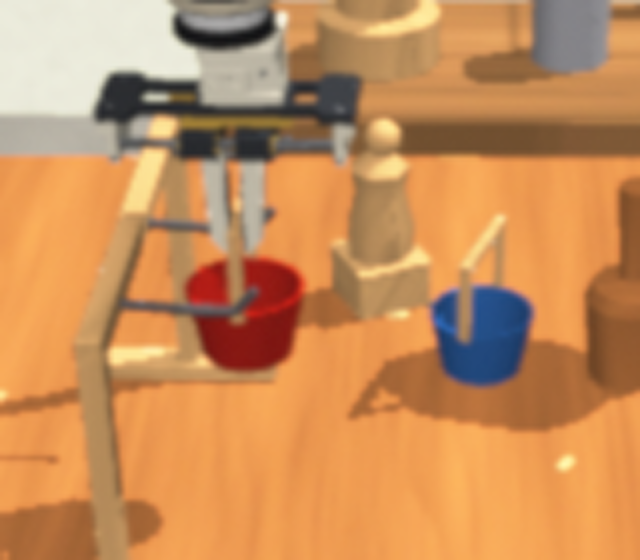

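The basket sits behind the lip. I'll lower the last bit and see whether its weight comes off.

Request:
jog_arm([
  [[0, 0, 0.15, 0, 0, 0], [0, 0, 0.15, 0, 0, 0], [0, 0, 0, 0, 0, 0], [0, 0, 0, 0, 0, 0]],
])

```text
time: 12.05
ee_pos: [609.4, -128.2, 260.6]
eef_rot: [-3.142, -0.0, 1.551]
ft_force: [-0.1, 0.2, -1.5]
gripper_width: 9.7
finger_force: 40.0
```

Request:
jog_arm([
  [[0, 0, 0, 0, 0, 0], [0, 0, 0, 0, 0, 0], [0, 0, 0, 0, 0, 0], [0, 0, 0, 0, 0, 0], [0, 0, -0.5, 0, 0, 0], [0, 0, -0.7, 0, 0, 0], [0, 0, -1, 0, 0, 0], [0, 0, -1, 0, 0, 0], [0, -1, -1, 0, 0, 0], [0, -1, 0, 0, 0, 0], [0, -1, 0, 0, 0, 0]],
], fingers=0.6)

```text
time: 13.42
ee_pos: [548.9, -127.1, 346.0]
eef_rot: [3.14, 0.001, 1.551]
ft_force: [0.0, -0.3, -0.2]
gripper_width: 37.2
finger_force: 0.0
```

```bash
python3 - <<'E'
from h import *
plan(429,-334,220,70.7)
s2=snapshot('side');b=s2['image'][100:240,180:340]
cv2.imwrite('pics/c3.png',cv2.cvtColor(cv2.resize(b,(640,560),interpolation=cv2.INTER_CUBIC),cv2.COLOR_RGB2BGR))
E
```

```text
t 13.4 at [ 548.9 -127.1  346. ] [179.9   0.   88.9] turn 0.63 shift [-11.75  -2.24   6.3 ] q6 end -0.32
```

View pics/c3.png

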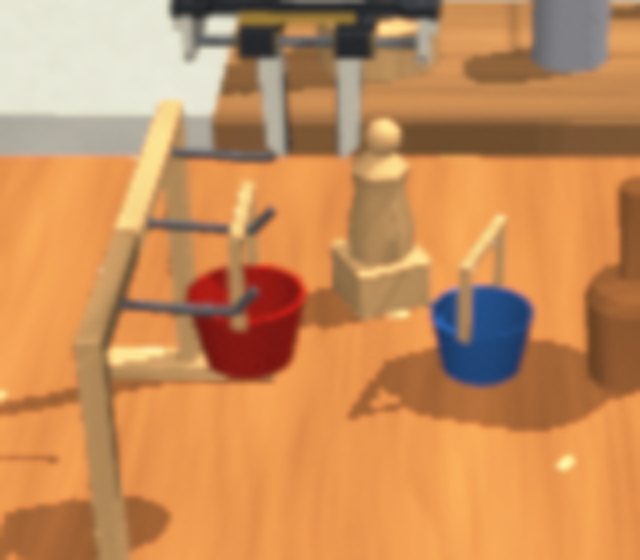

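Red hangs on the middle hook. Blue is next.

Request:
jog_arm([
  [[0, 0, 0, 0, 0, 0.315], [0, 0, 0, 0, 0, 0.315], [-0.98, -0.187, 0.3, 0, 0, 0], [-0.98, -0.187, 0.3, 0, 0, 0], [-0.98, -0.187, 0.3, 0, 0, 0], [-0.98, -0.187, 0.3, 0, 0, 0], [-0.98, -0.187, 0.3, 0, 0, 0], [-0.98, -0.187, 0.3, 0, 0, 0], [-0.98, -0.187, 0.3, 0, 0, 0], [-0.98, -0.187, 0.3, 0, 0, 0], [-0.98, -0.187, 0.3, 0, 0, 0], [-0.98, -0.187, 0.3, 0, 0, 0], [-0.98, -0.187, 0.3, 0, 0, 0], [-0.98, -0.187, 0.3, 0, 0, 0], [0, 0, 0.5, 0, 0, 0], [0, 0, 0, 0, 0, 0]],
], fingers=0.4)

```text
time: 15.48
ee_pos: [429.6, -334.0, 261.7]
eef_rot: [-3.14, -0.001, 1.236]
ft_force: [0.4, -0.1, -0.2]
gripper_width: 55.8
finger_force: 0.0
```

```bash
python3 - <<'E'
from h import *
from scipy.spatial.transform import Rotation as Ro
plan(429,-334,125,70.7)
st=observe();s=snapshot('wrist');save(s,'w3.png')
H=np.array(s['hand_eye']);R=Ro.from_euler('xyz',st['eef_rot']).as_matrix();p=np.array(st['ee_pos'])
s['R']=(R@H[:3,:3]).T;s['t']=-s['R']@(R@H[:3,3]+p)
g=np.array([419.6,-360.3,131]);u=np.array([np.cos(np.radians(70.7)),np.sin(np.radians(70.7)),0])
I=cv2.cvtColor(s['image'],cv2.COLOR_RGB2BGR)
for k in(-51,0,51):
    q=proj(s,g+k*u);print(q);cv2.circle(I,tuple(int(v) for v in q),3,(0,255,0),1)
cv2.imwrite('pics/w3.png',I)
E
```

```text
t 15.5 at [ 429.6 -334.   261.7] [-179.9   -0.    70.8] turn 0.0 shift [-0.01 -0.03  6.83] q6 end -0.32
[276.46822198 286.63159356]
[276.59051484 238.1373448 ]
[276.72598847 184.41637187]
```

View pics/w3.png

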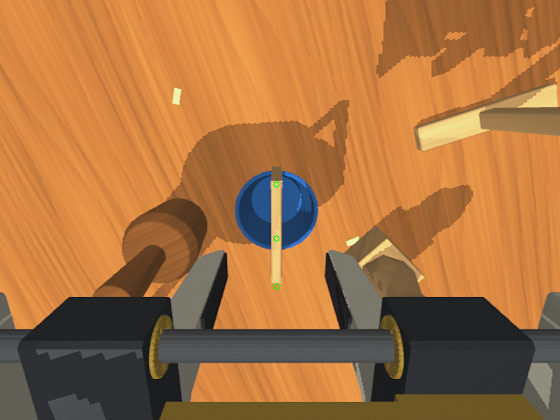

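The predicted bar dots (276, 184–287) lie on the blue bar, and the mallet and figure clear the fingers. I'll descend and grip.

Request:
jog_arm([
  [[0, 0, 0.85, 0, 0, 0], [0, 0, 0.85, 0, 0, 0], [0, 0, 0.85, 0, 0, 0], [0, 0, 0.85, 0, 0, 0], [0, 0, 0.85, 0, 0, 0], [0, 0, 0.85, 0, 0, 0], [0, 0, 0.85, 0, 0, 0], [0, 0, 0.85, 0, 0, 0], [0, 0, 0, 0, 0, 0]],
])

```text
time: 16.65
ee_pos: [429.3, -334.1, 125.3]
eef_rot: [-3.139, -0.001, 1.236]
ft_force: [-0.1, -0.5, -0.2]
gripper_width: 55.8
finger_force: 0.0
```

Request:
jog_arm([
  [[0, 0, 0, 0, 0, 0], [0, 0, 0, 0, 0, 0], [0, 0, 0, 0, 0, 0], [0, 0, 0, 0, 0, 0], [0, 0, 0, 0, 0, 0], [0, 0, -0.5, 0, 0, 0], [0, 0, -0.5, 0, 0, 0], [0, 0, -1, 0, 0, 0], [0, 0, -1, 0, 0, 0], [0, 0, -1, 0, 0, 0], [0, 0, -1, 0, 0, 0], [0, 0, -1, 0, 0, 0], [0, 0, -1, 0, 0, 0], [0, 0, -1, 0, 0, 0], [0, 0, -0.5, 0, 0, 0], [0, 0, 0, 0, 0, -0.32], [0, 0, 0, 0, 0, -0.32], [0, 0, 0, 0, 0, 0]],
], fingers=1, newtons=40)

```text
time: 18.9
ee_pos: [429.7, -334.3, 296.5]
eef_rot: [-3.141, -0.0, 1.555]
ft_force: [0.4, 0.2, -2.6]
gripper_width: 9.5
finger_force: 40.0
```

```bash
python3 - <<'E'
from h import *
plan(540,-253,296,89)
E
```

```text
t 18.9 at [ 429.7 -334.3  296.5] [-180.    -0.    89.1] turn 0.0 shift [4.16 5.44 0.03] q6 end -0.42
```

Request:
jog_arm([
  [[0.6, 0.78, 0, 0, 0, 0], [0.6, 0.78, 0, 0, 0, 0], [0.6, 0.78, 0, 0, 0, 0], [0.6, 0.78, 0, 0, 0, 0], [0.6, 0.78, 0, 0, 0, 0], [0.6, 0.78, 0, 0, 0, 0], [0.6, 0.78, 0, 0, 0, 0], [0, 0.5, 0, 0, 0, 0], [0, 0.5, 0, 0, 0, 0], [0, 0.5, 0, 0, 0, 0], [0, 0.5, 0, 0, 0, 0], [0, 0.5, 0, 0, 0, 0], [0, 0.5, 0, 0, 0, 0], [0, 0.4, 0, 0, 0, 0], [0, 0, 0, 0, 0, 0]],
])

```text
time: 20.78
ee_pos: [608.6, -253.0, 296.4]
eef_rot: [-3.141, -0.0, 1.557]
ft_force: [-1.3, 0.2, -4.1]
gripper_width: 9.3
finger_force: 40.0
```

Request:
jog_arm([
  [[0, 0, 0.3, 0, 0, 0], [0, 0, 0.3, 0, 0, 0], [0, 0, 0.3, 0, 0, 0], [0, 0, 0.3, 0, 0, 0], [0, 0, 0.3, 0, 0, 0], [0, 0, 0.25, 0, 0, 0], [0, 0, 0, 0, 0, 0], [0, 0, 0, 0, 0, 0]],
])

```text
time: 21.78
ee_pos: [608.3, -253.1, 261.7]
eef_rot: [3.141, 0.0, 1.556]
ft_force: [0.9, 1.3, -2.2]
gripper_width: 9.6
finger_force: 40.0
```

```bash
python3 - <<'E'
from h import *
plan(608,-252,261,89)
s2=snapshot('side');b=s2['image'][100:240,180:340]
cv2.imwrite('pics/c4.png',cv2.cvtColor(cv2.resize(b,(640,560),interpolation=cv2.INTER_CUBIC),cv2.COLOR_RGB2BGR))
E
```

```text
t 21.8 at [ 608.3 -253.1  261.7] [180.    0.   89.2] turn 0.01 shift [ 0.05 -0.01  0.04] q6 end -0.38
```

View pics/c4.png

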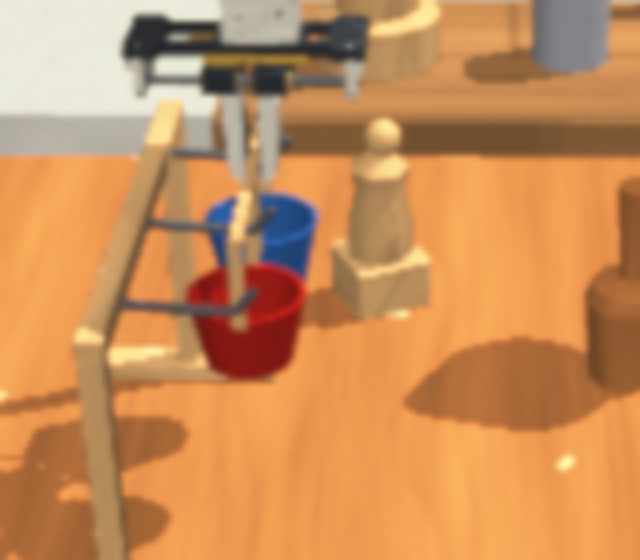

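Blue sits behind hook0's lip. I'll release, rise and head to the drawer.

Request:
jog_arm([
  [[0, 0, 0.04, 0, 0, 0], [0, 0, 0, 0, 0, 0], [0, 0, 0, 0, 0, 0], [0, 0, 0, 0, 0, 0], [0, 0, -0.5, 0, 0, 0], [0, 0, -0.7, 0, 0, 0], [0, 0, -1, 0, 0, 0], [0, 0, -1, 0, 0, 0], [0, -1, -1, 0, 0, 0], [0, -1, 0, 0, 0, 0], [0, -1, 0, 0, 0, 0], [1, 0, 0, 0, 0, 0], [1, 0, 0, 0, 0, 0], [1, 0, 0, 0, 0, 0], [1, 0, 0, 0, 0, 0], [1, 0, 0, 0, 0, 0], [1, 0, 0, 0, 0, 0], [1, 0, 0, 0, 0, 0], [1, 0, 0, 0, 0, 0], [1, 0, 0, 0, 0, 0]],
], fingers=0.6)

```text
time: 24.32
ee_pos: [550.8, -70.9, 344.8]
eef_rot: [3.142, -0.0, 1.556]
ft_force: [0.5, 0.1, 0.3]
gripper_width: 37.2
finger_force: 0.0
```

Request:
jog_arm([
  [[1, 0, 0, 0, 0, 0], [1, 0, 0, 0, 0, 0], [1, 0, 0, 0, 0, 0], [1, 0, 0, 0, 0, 0], [1, 0, 0, 0, 0, 0], [1, 0, 0, 0, 0, 0], [1, 0, 0, 0, 0, 0], [1, 0, 0, 0, 0, 0], [1, 0, 0, 0, 0, 0], [1, 0, 0, 0, 0, 0], [1, 0, 0, 0, 0, 0], [1, 0, 0, 0, 0, 0], [1, 0, 0, 0, 0, 0], [1, 0, 0, 0, 0, 0], [1, 0, 0, 0, 0, 0], [1, 0, 0, 0, 0, 0], [1, 0, 0, 0, 0, 0], [1, 0, 0, 0, 0, 0], [1, 0, 0, 0, 0, 0]],
], fingers=0.66)

```text
time: 26.7
ee_pos: [556.3, 309.1, 344.8]
eef_rot: [-3.142, 0.0, 1.556]
ft_force: [0.3, 0.1, -0.5]
gripper_width: 31.5
finger_force: 0.0
```

```bash
cat >> h.py <<'E'
def wrist():
    from scipy.spatial.transform import Rotation as Ro
    st=observe();s=snapshot('wrist')
    H=np.array(s['hand_eye']);R=Ro.from_euler('xyz',st['eef_rot']).as_matrix();p=np.array(st['ee_pos'])
    s['R']=(R@H[:3,:3]).T;s['t']=-s['R']@(R@H[:3,3]+p)
    return s
E
python3 - <<'E'
from h import *
plan(604,305.3,150,88.8)
s=snapshot('top')
for k in ['basket_red','basket_blue','gouge_yellow','gouge_blue','drawer_handle','drawer']:
    print(k,[(np.round(r['rect']).tolist(),round(r['p'],2)) for r in look_for(s,k)[:1]])
E
```

```text
t 26.7 at [556.3 309.1 344.8] [-180.     0.    89.2] turn 0.01 shift [-0.14  2.39  9.74] q6 end 0.49
basket_red [([340.0, 160.0, 45.0, 34.0], 0.95)]
basket_blue [([391.0, 162.0, 49.0, 38.0], 0.83)]
gouge_yellow [([267.0, 211.0, 14.0, 48.0], 0.9)]
gouge_blue [([253.0, 213.0, 11.0, 50.0], 0.91)]
drawer_handle [([178.0, 158.0, 68.0, 27.0], 0.62)]
drawer [([180.0, 160.0, 64.0, 31.0], 0.64)]
```

```bash
python3 - <<'E'
from h import *
s=wrist();I=cv2.cvtColor(s['image'],cv2.COLOR_RGB2HSV).astype(float)
print(proj(s,[604,305,50]),proj(s,[604,355,50]))
a=np.radians(88.8)
for d in range(-24,64,4):
    v=[]
    for k in range(5,50,3):
        q=proj(s,[604+d+k*np.cos(a),305.3+k*np.sin(a),50]);v.append(I[int(round(q[1])),int(round(q[0]))])
    print(d,np.round(np.median(v,0)).tolist())
E
```

```text
[310.73144192 175.61972821] [311.35916089 138.92848202]
-24 [15.0, 172.0, 230.0]
-20 [15.0, 171.0, 238.0]
-16 [16.0, 168.0, 242.0]
-12 [16.0, 169.0, 240.0]
-8 [15.0, 171.0, 238.0]
-4 [10.0, 117.0, 185.0]
0 [120.0, 5.0, 162.0]
4 [114.0, 8.0, 163.0]
8 [15.0, 174.0, 239.0]
12 [15.0, 171.0, 236.0]
16 [15.0, 172.0, 235.0]
20 [14.0, 171.0, 214.0]
24 [13.0, 171.0, 175.0]
28 [13.0, 173.0, 189.0]
32 [13.0, 172.0, 189.0]
36 [14.0, 164.0, 164.0]
40 [76.0, 106.0, 61.0]
44 [74.0, 102.0, 61.0]
48 [74.0, 96.0, 61.0]
52 [74.0, 112.0, 122.0]
56 [74.0, 114.0, 126.0]
60 [74.0, 114.0, 126.0]
```

Request:
jog_arm([
  [[-0.07, 0.82, 0, 0, 0, 0], [-0.07, 0.82, 0, 0, 0, 0], [0, 0.82, 1, 0, 0, 0], [0, 0, 1, 0, 0, 0], [0, 0, 1, 0, 0, 0], [0, 0, 1, 0, 0, 0], [0, 0, 1, 0, 0, 0], [0, 0, 1, 0, 0, 0], [0, 0, 1, 0, 0, 0], [0, 0, 1, 0, 0, 0], [0, 0, 1, 0, 0, 0], [0, 0, 1, 0, 0, 0], [0, 0, 1, 0, 0, 0], [0, 0, 1, 0, 0, 0], [0, 0, 1, 0, 0, 0], [0, 0, 0.5, 0, 0, 0], [0, 0, 0, 0, 0, 0]],
])

```text
time: 29.22
ee_pos: [605.3, 304.1, 74.1]
eef_rot: [-3.141, 0.0, 1.556]
ft_force: [0.3, 0.5, 1.0]
gripper_width: 31.6
finger_force: 0.0
```

Request:
jog_arm([
  [[0, 0, 0.5, 0, 0, 0], [0, 0, 0.5, 0, 0, 0], [0, 0, 0.4, 0, 0, 0], [0, 0, 0, 0, 0, 0]],
])

```text
time: 29.72
ee_pos: [605.1, 304.1, 46.0]
eef_rot: [-3.14, 0.0, 1.556]
ft_force: [-0.2, 0.1, -1.0]
gripper_width: 31.8
finger_force: 0.0
```

Request:
jog_arm([
  [[0, 0, 0, 0, 0, 0], [0, 0, 0, 0, 0, 0], [0, 0, 0, 0, 0, 0], [0, 0, 0, 0, 0, 0]],
], fingers=1, newtons=30)

```text
time: 30.22
ee_pos: [605.7, 304.3, 47.2]
eef_rot: [3.141, -0.0, 1.556]
ft_force: [1.1, -0.5, 1.5]
gripper_width: 10.0
finger_force: 30.0
```

Request:
jog_arm([
  [[0, -0.3, 0, 0, 0, 0], [0, -0.5, 0, 0, 0, 0], [0, -0.5, 0, 0, 0, 0], [0, -0.5, 0, 0, 0, 0], [0, -0.5, 0, 0, 0, 0], [0, -0.5, 0, 0, 0, 0], [0, -0.5, 0, 0, 0, 0], [0, -0.5, 0, 0, 0, 0], [0, -0.5, 0, 0, 0, 0], [0, -0.5, 0, 0, 0, 0], [0, -0.5, 0, 0, 0, 0], [0, -0.5, 0, 0, 0, 0], [0, -0.5, 0, 0, 0, 0], [0, -0.5, 0, 0, 0, 0], [0, -0.2, 0, 0, 0, 0]],
])

```text
time: 32.1
ee_pos: [464.9, 306.8, 47.1]
eef_rot: [3.141, -0.001, 1.557]
ft_force: [1.3, 5.3, 4.6]
gripper_width: 9.9
finger_force: 30.0
```

Request:
jog_arm([
  [[0, -0.25, 0, 0, 0, 0], [0, -0.25, 0, 0, 0, 0], [0, 0, 0, 0, 0, 0]],
])

```text
time: 32.48
ee_pos: [454.9, 306.9, 47.1]
eef_rot: [3.141, -0.001, 1.556]
ft_force: [-0.6, 5.8, 6.2]
gripper_width: 10.0
finger_force: 30.0
```

Request:
jog_arm([
  [[0, -0.2, 0, 0, 0, 0], [0, -0.2, 0, 0, 0, 0], [0, 0, 0, 0, 0, 0]],
])

```text
time: 32.85
ee_pos: [446.9, 307.0, 47.1]
eef_rot: [3.141, -0.001, 1.556]
ft_force: [-0.5, 5.2, 6.0]
gripper_width: 10.0
finger_force: 30.0
```

Request:
jog_arm([
  [[0, -0.25, 0, 0, 0, 0], [0, -0.25, 0, 0, 0, 0], [0, 0, 0, 0, 0, 0]],
])

```text
time: 33.22
ee_pos: [436.9, 307.2, 47.1]
eef_rot: [3.141, -0.001, 1.556]
ft_force: [-1.2, 6.0, 4.6]
gripper_width: 10.0
finger_force: 30.0
```

Request:
jog_arm([
  [[0, -0.2, 0, 0, 0, 0], [0, -0.2, 0, 0, 0, 0], [0, 0, 0, 0, 0, 0]],
])

```text
time: 33.6
ee_pos: [429.0, 307.4, 47.1]
eef_rot: [3.141, -0.001, 1.556]
ft_force: [-1.5, 6.5, 6.1]
gripper_width: 9.8
finger_force: 30.0
```

Request:
jog_arm([
  [[0, -0.12, 0, 0, 0, 0], [0, -0.1, 0, 0, 0, 0], [0, 0, 0, 0, 0, 0], [0, 0, 0, 0, 0, 0]],
])

```text
time: 34.1
ee_pos: [428.6, 307.5, 47.2]
eef_rot: [3.133, -0.003, 1.557]
ft_force: [21.5, 1.2, -10.2]
gripper_width: 9.9
finger_force: 30.0
```

Stop reached, with the drawer handle at (428.6, 307.5). I'll release and go over the gouges.

Request:
jog_arm([
  [[0, 0.15, 0, 0, 0, 0], [0, 0, 0, 0, 0, 0]],
])

```text
time: 34.35
ee_pos: [428.8, 307.4, 47.1]
eef_rot: [3.139, -0.002, 1.556]
ft_force: [5.3, 5.0, 1.6]
gripper_width: 10.2
finger_force: 30.0
```

Request:
jog_arm([
  [[0, 0, 0, 0, 0, 0], [0, 0, 0, 0, 0, 0], [0, 0, 0, 0, 0, 0], [0, 0, 0, 0, 0, 0], [0, 0, -0.5, 0, 0, 0], [0, 0, -1, 0, 0, 0], [0, 0, -1, 0, 0, 0], [0, 0, -1, 0, 0, 0], [0, 0, -1, 0, 0, 0], [0, 0, -1, 0, 0, 0], [0, 0, -1, 0, 0, 0], [0, 0, -1, 0, 0, 0], [0, 0, -1, 0, 0, 0], [0, 0, -1, 0, 0, 0], [0, 0, -1, 0, 0, 0], [0, 0, 0, 0, 0, 0.346], [0, 0, 0, 0, 0, 0.346], [0, 0, 0, 0, 0, 0.346], [0, 0, 0, 0, 0, 0.346], [0, 0, 0, 0, 0, 0.346]],
], fingers=0.65)

```text
time: 36.85
ee_pos: [427.9, 306.7, 257.5]
eef_rot: [3.142, -0.0, 0.686]
ft_force: [0.0, -0.5, -0.7]
gripper_width: 32.6
finger_force: 0.0
```

Request:
jog_arm([
  [[0, 0, 0, 0, 0, 0.346], [0, 0, 0, 0, 0, 0.346], [0, 0, 0, 0, 0, 0.346], [0, 0, 0, 0, 0, 0.346], [0, 1, 0, 0, 0, 0], [0, 1, 0, 0, 0, 0], [0, 1, 0, 0, 0, 0], [0, 1, 0, 0, 0, 0], [0, 1, 0, 0, 0, 0], [0, 1, 0, 0, 0, 0], [0, 1, 0, 0, 0, 0], [0, 1, 0, 0, 0, 0], [0, 1, 0, 0, 0, 0], [0, 1, 0, 0, 0, 0], [0, 1, 0, 0, 0, 0], [0, 1, 0, 0, 0, 0], [0, 0, 0, 0, 0, 0]],
], fingers=0.45)

```text
time: 38.98
ee_pos: [427.6, 65.4, 257.0]
eef_rot: [3.142, -0.0, -0.002]
ft_force: [-1.0, -0.1, -1.0]
gripper_width: 51.1
finger_force: 0.0
```

```bash
python3 - <<'E'
from h import *
plan(460,60,150,0)
s=wrist();I=cv2.cvtColor(s['image'],cv2.COLOR_RGB2BGR)
for k in ['gouge_yellow','gouge_blue']:
    print(k,[(np.round(r['rect']).tolist(),round(r['p'],2),np.round(onz(s,*r['rect'][:2],15),0)) for r in look_for(s,k)[:2]])
cv2.imwrite('pics/w5.png',I)
E
```

```text
t 39.0 at [427.6  65.4 257. ] [ 1.8e+02 -0.0e+00 -1.0e-01] turn -0.0 shift [1.62 0.27 5.35] q6 end 1.7
gouge_yellow [([308.0, 118.0, 37.0, 135.0], 0.84, array([502.,  29.,  15.]))]
gouge_blue [([275.0, 122.0, 26.0, 136.0], 0.65, array([498.,  67.,  15.]))]
```

View pics/w5.png

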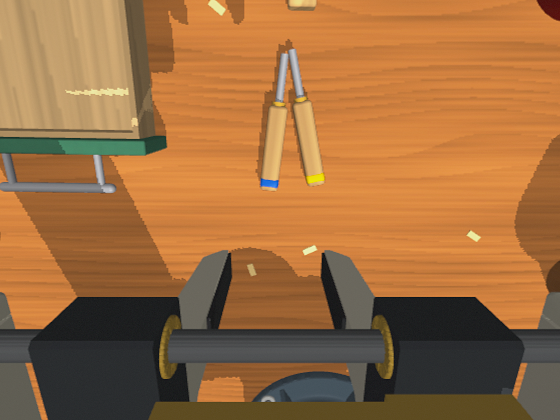

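The wrist view shows the blue gouge moved close to yellow: blue butt (269,189) and front (281,103), yellow butt (317,184) and front (300,100). The drawer is open on the left. I'll compute grasps near the butts, where the gap is wide.

```bash
python3 - <<'E'
from h import *
s=wrist();hsv=cv2.cvtColor(s['image'],cv2.COLOR_RGB2HSV)
def f(n,lo,hi,a,b):
    m=cv2.inRange(hsv[90:210,240:340],lo,hi);M=cv2.moments(m,True);print(n,'band',M['m10']/M['m00']+240,M['m01']/M['m00']+90,onz(s,M['m10']/M['m00']+240,M['m01']/M['m00']+90,18)[:2],M['m00'])
    A,B=onz(s,*a,20),onz(s,*b,20);d=(B-A)[:2];L=np.linalg.norm(d);d/=L
    print(n,'len',L,'deg',np.degrees(np.arctan2(d[1],d[0])),'origin',(A+B)[:2]/2,'x=-28:',(A+B)[:2]/2-28*d)
f('blue',(100,120,60),(130,255,255),(269,189),(281,103))
f('yellow',(24,180,120),(34,255,255),(316,185),(301,100))
plan(460,40,100,10)
E
```

```text
blue band 270.070796460177 182.9646017699115 [425.97474995  75.72683891] 113.0
blue len 100.8455113360033 deg -8.164793832250973 origin [468.78890242  69.88738322] x=-28: [441.07271926  73.86396353]
yellow band 315.93939393939394 178.16666666666669 [431.8893656  19.8047847] 132.0
yellow len 100.17126808629628 deg 11.809208056073775 origin [472.86036173  29.92363793] x=-28: [445.45299541  24.19334374]
t 39.2 at [427.8  67.1 256.9] [-180.   -0.   -0.] turn -0.35 shift [1.35 1.61 7.84] q6 end 1.48
```

```bash
python3 - <<'E'
from h import *
s=snapshot('top');hsv=cv2.cvtColor(s['image'],cv2.COLOR_RGB2HSV)
for n,lo,hi in [('blue',(100,100,40),(130,255,255)),('yellow',(24,180,100),(34,255,255))]:
    m=cv2.inRange(hsv[190:250,230:290],lo,hi);M=cv2.moments(m,True)
    if M['m00']: print(n,M['m00'],onz(s,M['m10']/M['m00']+230,M['m01']/M['m00']+190,18)[:2])
    print(n,[np.round(onz(s,*r['rect'][:2],15)) for r in look_for(s,'gouge_'+n)[:1]])
P=[]
for i in range(6):
    w=wrist();hsv=cv2.cvtColor(w['image'],cv2.COLOR_RGB2HSV);P.append(observe()['ee_pos'])
    r=[]
    for lo,hi in [((100,120,60),(130,255,255)),((24,180,120),(34,255,255))]:
        m=cv2.inRange(hsv[90:210,240:340],lo,hi);M=cv2.moments(m,True);r+=list(onz(w,M['m10']/M['m00']+240,M['m01']/M['m00']+90,18)[:2])
    print(np.round(r,1))
print(np.mean(P,0),np.std(P,0))
E
```

```text
blue []
yellow []
[426.   75.7 432.   19.7]
[425.9  75.6 431.9  19.7]
[426.   75.8 432.   19.7]
[426.   75.7 432.1  19.7]
[426.   75.6 432.   19.7]
[426.   75.7 431.9  19.8]
[427.92158267  67.01336978 256.8154147 ] [0.0181295  0.0890664  0.00681769]
```

Request:
jog_arm([
  [[0, 0, 0, 0, 0, -0.21], [0, 0, 0, 0, 0, -0.21], [0.13, 0.78, 0.9, 0, 0, 0], [0.13, 0.78, 0.9, 0, 0, 0], [0.13, 0.78, 0.9, 0, 0, 0], [0, 0, 0.9, 0, 0, 0], [0, 0, 0.9, 0, 0, 0], [0, 0, 0.9, 0, 0, 0], [0, 0, 0.9, 0, 0, 0], [0, 0, 0.9, 0, 0, 0], [0, 0, 0, 0, 0, 0], [0, 0, 0, 0, 0, 0], [0, 0, 0, 0, 0, 0]],
], fingers=0.6)

```text
time: 41.25
ee_pos: [445.7, 22.6, 113.5]
eef_rot: [3.141, -0.001, 0.209]
ft_force: [0.0, 0.5, 0.3]
gripper_width: 37.0
finger_force: 0.0
```

```bash
cat >> h.py <<'E'
def handle(w,lo,hi,blu):
    """band centroid and wood-handle axis of a gouge seen by the wrist camera"""
    hsv=cv2.cvtColor(w['image'],cv2.COLOR_RGB2HSV)
    m=cv2.inRange(hsv,lo,hi);m[290:]=0
    n,l,st,c=cv2.connectedComponentsWithStats(m);i=1+np.argmax(st[1:,4]);return c[i],st[i]
E
python3 - <<'E'
from h import *
plan(445,23,24,12)
w=wrist()
for n,lo,hi in [('b',(100,120,60),(130,255,255)),('y',(24,180,120),(34,255,255))]:
    c,st=handle(w,lo,hi,0);print(n,c,st,onz(w,*c,18)[:2])
for a in (-42,0,45):
    u=np.array([np.cos(np.radians(12)),np.sin(np.radians(12)),0]);print(a,proj(w,np.array([473,28.5,22])+a*u))
cv2.imwrite('pics/w6.png',cv2.cvtColor(w['image'],cv2.COLOR_RGB2BGR))
E
```

```text
t 41.2 at [445.7  22.6 113.5] [ 1.8e+02 -1.0e-01  1.2e+01] turn -0.0 shift [-0.03 -0.02  4.48] q6 end 1.41
b [208.31636364 230.74909091] [195 222  29  18 275] [425.29538192  75.72709565]
y [278.45283019 237.35849057] [266 232  26  11 265] [431.41392038  19.22403959]
-42 [277.95644526 238.54219742]
0 [278.02604446 187.20867539]
45 [278.1090429  125.99242368]
```

View pics/w6.png

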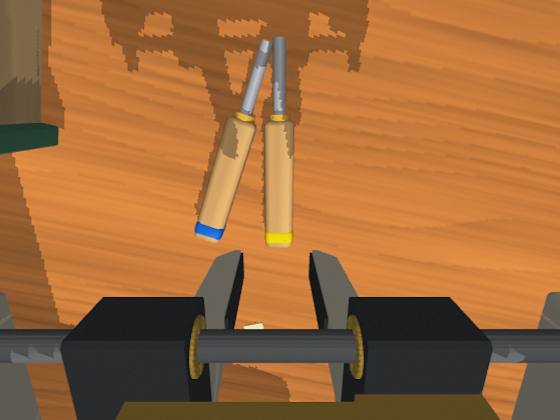

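Yellow is centred between the fingers (column 278), with about 28 mm of gap to blue at the grip point. I'll descend, grip and lift.

Request:
jog_arm([
  [[0, 0, 0.75, 0, 0, 0], [0, 0, 0.75, 0, 0, 0], [0, 0, 0.75, 0, 0, 0], [0, 0, 0.75, 0, 0, 0], [0, 0, 0.75, 0, 0, 0], [0, 0, 0.7, 0, 0, 0], [0, 0, 0, 0, 0, 0], [0, 0, 0, 0, 0, 0]],
])

```text
time: 42.3
ee_pos: [445.5, 22.6, 24.0]
eef_rot: [3.141, -0.0, 0.209]
ft_force: [0.8, -1.3, 0.1]
gripper_width: 37.2
finger_force: 0.0
```

Request:
jog_arm([
  [[0, 0, 0, 0, 0, 0], [0, 0, 0, 0, 0, 0], [0, 0, 0, 0, 0, 0], [0, 0, 0, 0, 0, 0], [0, 0, -0.5, 0, 0, 0], [0, 0, -1, 0, 0, 0], [0, 0, -1, 0, 0, 0], [0, 0, -1, 0, 0, 0], [0, 0, -1, 0, 0, 0], [0, 0, -1, 0, 0, 0], [0, 0, -1, 0, 0, 0], [0, 0, -1, 0, 0, 0], [0, 0, 0, 0, 0, 0]],
], fingers=1, newtons=40)

```text
time: 43.92
ee_pos: [445.8, 22.7, 175.1]
eef_rot: [3.141, -0.003, 0.209]
ft_force: [-0.8, -0.4, -1.4]
gripper_width: 22.0
finger_force: 39.9
```

```bash
python3 - <<'E'
from h import *
w=wrist();save(w,'w7.png')
for n,lo,hi in [('b',(100,120,60),(130,255,255)),('y',(24,180,120),(34,255,255))]:
    c,st=handle(w,lo,hi,0);print(n,c,st,onz(w,*c,18)[:2])
# drawer: handle at (428.6,307.5), yaw -1.0; slot gouge along y, blade to +y
a=np.radians(-1.0);R=np.array([[np.cos(a),-np.sin(a)],[np.sin(a),np.cos(a)]]);h=np.array([428.6,307.5])
for x in(110,165): print('grip at',h+R@[x,-27-28])
plan(*(h+R@[165,-55]),160,89)
E
```

```text
b [220.93442623 208.57923497] [210 201  24  15 183] [425.51913679  75.61539299]Traceback (most recent call last):
  File "<stdin>", line 4, in <module>
  File "h.py", line 28, in handle
    n,l,st,c=cv2.connectedComponentsWithStats(m);i=1+np.argmax(st[1:,4]);return c[i],st[i]
                                                     ~~~~~~~~~^^^^^^^^^^
    return _wrapfunc(a, 'argmax', axis=axis, out=out, **kwds)
    return bound(*args, **kwds)
ValueError: attempt to get argmax of an empty sequence
```

```bash
python3 - <<'E'
from h import *
a=np.radians(-1.0);R=np.array([[np.cos(a),-np.sin(a)],[np.sin(a),np.cos(a)]]);h=np.array([428.6,307.5])
for x in(112,172): print('grip at',h+R@[x,-55.5])
plan(*(h+R@[172,-55.5]),175,89)
E
```

```text
grip at [539.6143333 250.0537834]
grip at [599.60519501 249.00663901]
t 44.0 at [445.2  22.7 174.1] [ 1.8e+02 -1.0e-01  1.2e+01] turn -2.69 shift [11.45  7.52 -0.05] q6 end 0.41
```

Request:
jog_arm([
  [[0, 0, 0, 0, 0, -0.336], [0, 0, 0, 0, 0, -0.336], [0, 0, 0, 0, 0, -0.336], [0, 0, 0, 0, 0, -0.336], [0, 0, 0, 0, 0, -0.336], [0, 0, 0, 0, 0, -0.336], [0, 0, 0, 0, 0, -0.336], [0, 0, 0, 0, 0, -0.336], [0.954, 0.627, 0, 0, 0, 0], [0.954, 0.627, 0, 0, 0, 0], [0.954, 0.627, 0, 0, 0, 0], [0.954, 0.627, 0, 0, 0, 0], [0.954, 0.627, 0, 0, 0, 0], [0.954, 0.627, 0, 0, 0, 0], [0.954, 0.627, 0, 0, 0, 0], [0.954, 0.627, 0, 0, 0, 0], [0.954, 0.627, 0, 0, 0, 0], [0.954, 0.627, 0, 0, 0, 0], [0.954, 0.627, 0, 0, 0, 0], [0.954, 0.627, 0, 0, 0, 0]],
])

```text
time: 46.48
ee_pos: [599.6, 249.4, 172.3]
eef_rot: [-3.14, 0.001, 1.553]
ft_force: [0.6, 0.6, -0.9]
gripper_width: 22.0
finger_force: 39.9
```

Request:
jog_arm([
  [[0, 0, 0, 0, 0, 0], [0, 0, 0.9, 0, 0, 0], [0, 0, 0.9, 0, 0, 0], [0, 0, 0.9, 0, 0, 0], [0, 0, 0.9, 0, 0, 0], [0, 0, 0, 0, 0, 0]],
])

```text
time: 47.22
ee_pos: [598.9, 248.6, 99.9]
eef_rot: [-3.139, 0.001, 1.553]
ft_force: [-0.2, -0.2, -0.5]
gripper_width: 21.6
finger_force: 39.9
```

```bash
python3 - <<'E'
from h import *
plan(599.6,249,47,89)
w=wrist();save(w,'w8.png')
for q in [(63,-99),(63,99),(235,-99),(235,99)]:
    a=np.radians(-1);print(q,proj(w,[428.6+q[0]*np.cos(a)-q[1]*np.sin(a),307.5+q[0]*np.sin(a)+q[1]*np.cos(a),41]))
E
```

```text
t 47.2 at [598.9 248.6  99.9] [-1.798e+02  1.000e-01  8.900e+01] turn -0.0 shift [0.02 0.03 2.65] q6 end 0.41
(63, -99) [129.36233935 294.45627821]
(63, 99) [ 79.39113999 -22.72754026]
(235, -99) [364.50146427 294.72297301]
(235, 99) [394.4347289  -23.33918848]
```

View pics/w8.png

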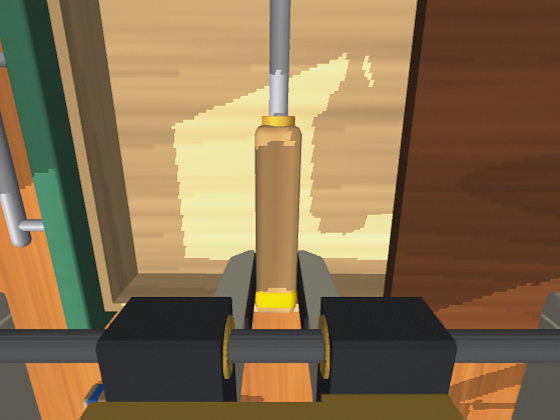

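View 14 shows yellow over the open drawer, aligned and clear of the walls. I'll lower and release.

Request:
jog_arm([
  [[0, 0, 0.7, 0, 0, 0], [0, 0, 0.7, 0, 0, 0], [0, 0, 0.7, 0, 0, 0], [0, 0, 0.3, 0, 0, 0], [0, 0, 0.2, 0, 0, 0], [0, 0, 0, 0, 0, 0]],
])

```text
time: 48.02
ee_pos: [599.8, 249.0, 49.8]
eef_rot: [3.142, -0.0, 1.553]
ft_force: [-0.1, 0.7, -0.5]
gripper_width: 21.4
finger_force: 39.9
```

Request:
jog_arm([
  [[0, 0, 0, 0, 0, 0], [0, 0, 0, 0, 0, 0], [0, 0, 0, 0, 0, 0], [0, 0, -0.3, 0, 0, 0], [0, 0, -0.7, 0, 0, 0], [0, 0, -1, 0, 0, 0], [0, 0, -1, 0, 0, 0], [0, 0, -1, 0, 0, 0], [0, 0, -1, 0, 0, 0], [0, 0, -1, 0, 0, 0], [0, 0, -1, 0, 0, 0], [0, 0, -1, 0, 0, 0], [0, 0, 0, 0, 0, 0]],
], fingers=0.62)

```text
time: 49.65
ee_pos: [600.4, 249.1, 211.7]
eef_rot: [3.139, -0.001, 1.553]
ft_force: [-0.2, -0.5, -0.1]
gripper_width: 35.1
finger_force: 0.0
```

```bash
python3 - <<'E'
from h import *
a=np.radians(-8.2);g=np.array([469,70])-28*np.array([np.cos(a),np.sin(a)]);print(g)
plan(*g,200,-8.2)
w=wrist();c,st=handle(w,(24,180,120),(34,255,255),0);print(c,st,onz(w,*c,42)) 
E
```

```text
[441.28626553  73.99361014]
t 49.6 at [600.4 249.1 211.7] [ 1.798e+02 -1.000e-01  8.900e+01] turn 3.39 shift [-6.62  9.8   0.59] q6 end 1.88
[274.84393064 209.28323699] [265 205  21   9 173] [598.61841769 237.49978444  42.        ]
```

Request:
jog_arm([
  [[0, 0, 0, 0, 0, 0.339], [0, 0, 0, 0, 0, 0.339], [0, 0, 0, 0, 0, 0.339], [0, 0, 0, 0, 0, 0.339], [0, 0, 0, 0, 0, 0.339], [0, 0, 0, 0, 0, 0.339], [0, 0, 0, 0, 0, 0.339], [0, 0, 0, 0, 0, 0.339], [0, 0, 0, 0, 0, 0.339], [0, 0, 0, 0, 0, 0.339], [-0.662, 0.98, 0, 0, 0, 0], [-0.662, 0.98, 0, 0, 0, 0], [-0.662, 0.98, 0, 0, 0, 0], [-0.662, 0.98, 0, 0, 0, 0], [-0.662, 0.98, 0, 0, 0, 0], [-0.662, 0.98, 0, 0, 0, 0], [-0.662, 0.98, 0, 0, 0, 0], [-0.662, 0.98, 0, 0, 0, 0], [-0.662, 0.98, 0, 0, 0, 0], [-0.662, 0.98, 0, 0, 0, 0]],
], fingers=0.5)

```text
time: 52.2
ee_pos: [439.9, 73.0, 209.0]
eef_rot: [3.141, 0.002, -0.142]
ft_force: [0.2, -0.2, 0.1]
gripper_width: 46.6
finger_force: 0.0
```

Request:
jog_arm([
  [[0, 0, 0.9, 0, 0, 0], [0, 0, 0.9, 0, 0, 0], [0, 0, 0.9, 0, 0, 0], [0, 0, 0.9, 0, 0, 0], [0, 0, 0.9, 0, 0, 0], [0, 0, 0, 0, 0, 0], [0, 0, 0, 0, 0, 0], [0, 0, 0, 0, 0, 0]],
])

```text
time: 53.2
ee_pos: [441.3, 73.6, 120.4]
eef_rot: [-3.141, -0.001, -0.142]
ft_force: [-0.2, 0.2, 0.6]
gripper_width: 46.5
finger_force: 0.0
```

```bash
python3 - <<'E'
from h import *
w=wrist();c,st=handle(w,(100,120,60),(130,255,255),0);print('band',c,st,onz(w,*c,18)[:2])
hsv=cv2.cvtColor(w['image'],cv2.COLOR_RGB2HSV)
for r in (140,160,180,200,220):
    print(r,' '.join(f'{a}/{b}' for a,b in hsv[r,250:310:3,:2]))
print([(np.round(r['rect']),r['p']) for r in look_for(w,'gouge_blue')[:2]])
a=np.radians(-8.2)
for k in(-42,0,45): print(proj(w,[469+k*np.cos(a),70+k*np.sin(a),20]))
plan(441.3,74,24,-8.2)
E
```

```text
band [278.34375    235.19921875] [266 230  26  11 256] [425.23846308  75.3893732 ]
140 13/176 13/175 14/172 14/172 15/134 17/129 17/130 17/127 17/129 17/130 18/129 18/127 18/131 17/131 13/177 13/176 14/179 14/178 14/178 14/176
160 14/180 13/177 14/177 13/173 14/159 17/131 17/133 17/134 17/132 17/131 18/129 18/129 18/126 17/130 14/179 14/179 14/177 14/180 13/178 14/177
180 14/178 13/175 14/180 14/177 14/178 17/131 17/133 17/132 17/133 17/133 18/131 18/126 18/126 17/132 14/180 13/179 13/178 13/178 13/175 13/176
200 14/177 14/179 14/181 14/176 14/175 17/128 17/131 17/132 17/132 17/129 18/131 18/129 19/126 18/132 14/180 14/179 13/177 13/177 14/179 14/178
220 14/178 14/180 14/181 14/176 13/173 16/133 17/129 17/133 17/132 17/130 18/129 19/126 19/125 18/129 13/173 14/178 14/178 14/177 13/176 14/179
[(array([276., 144.,  30., 202.]), 0.57)]
[277.26751789 233.74547482]
[277.38449499 183.85959471]
[277.52352319 124.56983192]
t 53.3 at [441.2  73.6 120.3] [-180.    -0.    -8.1] turn 0.0 shift [ 0.   -0.02  4.81] q6 end 1.88
```

Centred and aligned. I'll descend, grip and lift.

Request:
jog_arm([
  [[0, 0, 0.8, 0, 0, 0], [0, 0, 0.8, 0, 0, 0], [0, 0, 0.8, 0, 0, 0], [0, 0, 0.8, 0, 0, 0], [0, 0, 0.8, 0, 0, 0], [0, 0, 0.8, 0, 0, 0], [0, 0, 0, 0, 0, 0], [0, 0, 0, 0, 0, 0]],
])

```text
time: 54.3
ee_pos: [441.4, 73.6, 24.4]
eef_rot: [-3.141, -0.001, -0.142]
ft_force: [-0.1, -0.1, -0.7]
gripper_width: 46.4
finger_force: 0.0
```

Request:
jog_arm([
  [[0, 0, 0, 0, 0, 0], [0, 0, 0, 0, 0, 0], [0, 0, 0, 0, 0, 0], [0, 0, 0, 0, 0, 0], [0, 0, -0.5, 0, 0, 0], [0, 0, -1, 0, 0, 0], [0, 0, -1, 0, 0, 0], [0, 0, -1, 0, 0, 0], [0, 0, -1, 0, 0, 0], [0, 0, -1, 0, 0, 0], [0, 0, -1, 0, 0, 0], [0, 0, -1, 0, 0, 0], [0, 0, 0, 0, 0, 0]],
], fingers=1, newtons=40)

```text
time: 55.92
ee_pos: [441.5, 73.7, 175.1]
eef_rot: [-3.141, -0.003, -0.142]
ft_force: [-0.0, 0.1, -1.9]
gripper_width: 21.4
finger_force: 40.0
```

```bash
python3 - <<'E'
from h import *
plan(539.6,250,176,89)
E
```

```text
t 55.9 at [441.5  73.7 175.1] [-1.8e+02 -1.0e-01 -8.1e+00] turn -3.39 shift [ 8.9   4.75 -0.05] q6 end 0.45
```

Request:
jog_arm([
  [[0, 0, 0, 0, 0, -0.339], [0, 0, 0, 0, 0, -0.339], [0, 0, 0, 0, 0, -0.339], [0, 0, 0, 0, 0, -0.339], [0, 0, 0, 0, 0, -0.339], [0, 0, 0, 0, 0, -0.339], [0, 0, 0, 0, 0, -0.339], [0, 0, 0, 0, 0, -0.339], [0, 0, 0, 0, 0, -0.339], [0, 0, 0, 0, 0, -0.339], [0.89, 0.475, 0, 0, 0, 0], [0.89, 0.475, 0, 0, 0, 0], [0.89, 0.475, 0, 0, 0, 0], [0.89, 0.475, 0, 0, 0, 0], [0.89, 0.475, 0, 0, 0, 0], [0.89, 0.475, 0, 0, 0, 0], [0.89, 0.475, 0, 0, 0, 0], [0.89, 0.475, 0, 0, 0, 0], [0.89, 0.475, 0, 0, 0, 0], [0.89, 0.475, 0, 0, 0, 0]],
])

```text
time: 58.42
ee_pos: [539.6, 251.3, 173.6]
eef_rot: [-3.141, 0.0, 1.553]
ft_force: [0.5, 0.6, -1.2]
gripper_width: 22.0
finger_force: 40.0
```

```bash
python3 - <<'E'
from h import *
plan(539.6,250,49,89)
w=wrist();c,st=handle(w,(24,180,120),(34,255,255),0);print('yellow band',c,st,onz(w,*c,42)[:2])
for r in look_for(w,'drawer_handle')[:1]: print(r)
E
```

```text
t 58.4 at [539.6 251.3 173.6] [-180.    0.   89.] turn -0.0 shift [-0.06  0.    6.23] q6 end 0.45
yellow band [340.3030303  221.69264069] [328 215  26  13 231] [597.54313841 238.19507855]
{'rect': [293.3, 142.8, 338.6, 285.6], 'p': 0.56}
```

Request:
jog_arm([
  [[-0.06, 0, 0.8, 0, 0, 0], [0, 0, 0.8, 0, 0, 0], [0, 0, 0.8, 0, 0, 0], [0, 0, 0.8, 0, 0, 0], [0, 0, 0.8, 0, 0, 0], [0, 0, 0.8, 0, 0, 0], [0, 0, 0.8, 0, 0, 0], [0, 0, 0.4, 0, 0, 0], [0, 0, 0.2, 0, 0, 0], [0, 0, 0, 0, 0, 0]],
])

```text
time: 59.78
ee_pos: [539.2, 248.8, 49.9]
eef_rot: [3.142, -0.0, 1.553]
ft_force: [-0.2, -0.4, -2.3]
gripper_width: 21.6
finger_force: 40.0
```

Request:
jog_arm([
  [[0, 0, 0, 0, 0, 0], [0, 0, 0, 0, 0, 0], [0, 0, 0, 0, 0, 0], [0, 0, -0.3, 0, 0, 0], [0, 0, -0.7, 0, 0, 0], [0, 0, -1, 0, 0, 0], [0, 0, -1, 0, 0, 0], [0, 0, -1, 0, 0, 0], [0, 0, -1, 0, 0, 0], [0, 0, -1, 0, 0, 0], [0, 0, -1, 0, 0, 0], [0, 0, -1, 0, 0, 0], [0, 0, 0, 0, 0, 0]],
], fingers=0.62)

```text
time: 61.4
ee_pos: [539.7, 249.0, 212.3]
eef_rot: [3.138, -0.001, 1.553]
ft_force: [0.3, -0.1, -0.5]
gripper_width: 35.3
finger_force: 0.0
```

```bash
python3 - <<'E'
from h import *
w=wrist()
for lo,hi in [((100,120,40),(130,255,255)),((24,180,120),(34,255,255))]:
    c,st=handle(w,lo,hi,0);print('band',c,st,onz(w,*c,42)[:2])
for n in('gouge_blue','gouge_yellow'): print(n,[(np.round(r['rect']),round(r['p'],2)) for r in look_for(w,n)[:2]])
plan(428.6,307.5,211,89)
E
```

```text
band [274.85806452 209.86451613] [265 206  21   9 155] [538.18466662 236.57744878]
band [332.14210526 207.92105263] [321 202  23  11 190] [597.29740509 237.55056167]
gouge_blue [(array([275., 139.,  22., 160.]), 0.68)]
gouge_yellow [(array([339., 134.,  29., 162.]), 0.68)]
t 61.5 at [538.7 248.6 209.5] [-180.    0.   89.] turn -0.0 shift [ 2.85 -5.56 -0.08] q6 end 0.64
```

Request:
jog_arm([
  [[0.407, -0.794, 0, 0, 0, 0], [0.407, -0.794, 0, 0, 0, 0], [0.407, -0.794, 0, 0, 0, 0], [0.407, -0.794, 0, 0, 0, 0], [0.407, -0.794, 0, 0, 0, 0], [0.407, -0.794, 0, 0, 0, 0], [0.407, -0.794, 0, 0, 0, 0], [0, 0, 0.8, 0, 0, 0], [0, 0, 0.8, 0, 0, 0], [0, 0, 0.8, 0, 0, 0], [0, 0, 0.8, 0, 0, 0], [0, 0, 0.8, 0, 0, 0], [0, 0, 0.8, 0, 0, 0], [0, 0, 0.8, 0, 0, 0], [0, 0, 0.8, 0, 0, 0], [0, 0, 0, 0, 0, 0], [0, 0, 0, 0, 0, 0]],
])

```text
time: 63.68
ee_pos: [429.2, 307.8, 82.1]
eef_rot: [3.141, -0.0, 1.553]
ft_force: [0.5, 0.4, 0.0]
gripper_width: 35.4
finger_force: 0.0
```

Request:
jog_arm([
  [[0, 0, 0.6, 0, 0, 0], [0, 0, 0.6, 0, 0, 0], [0, 0, 0.4, 0, 0, 0], [0, 0, 0, 0, 0, 0]],
])

```text
time: 64.18
ee_pos: [428.6, 307.4, 49.1]
eef_rot: [-3.14, 0.001, 1.553]
ft_force: [-0.3, 0.4, 0.6]
gripper_width: 35.1
finger_force: 0.0
```

Now I'll grip and push gently, so the gouges don't slide.

Request:
jog_arm([
  [[0, 0, 0, 0, 0, 0], [0, 0, 0, 0, 0, 0], [0, 0, 0, 0, 0, 0], [0, 0, 0, 0, 0, 0], [0, 0.1, 0, 0, 0, 0], [0, 0.2, 0, 0, 0, 0], [0, 0.3, 0, 0, 0, 0], [0, 0.5, 0, 0, 0, 0], [0, 0.5, 0, 0, 0, 0], [0, 0.5, 0, 0, 0, 0], [0, 0.5, 0, 0, 0, 0], [0, 0.5, 0, 0, 0, 0], [0, 0.5, 0, 0, 0, 0], [0, 0.5, 0, 0, 0, 0], [0, 0.5, 0, 0, 0, 0], [0, 0.5, 0, 0, 0, 0], [0, 0.5, 0, 0, 0, 0], [0, 0.5, 0, 0, 0, 0], [0, 0.5, 0, 0, 0, 0], [0, 0.5, 0, 0, 0, 0]],
], fingers=1, newtons=30)

```text
time: 66.68
ee_pos: [571.6, 305.2, 50.1]
eef_rot: [3.141, -0.0, 1.553]
ft_force: [-0.6, -0.3, 5.1]
gripper_width: 10.1
finger_force: 30.0
```

Request:
jog_arm([
  [[0, 0.5, 0, 0, 0, 0], [0, 0.5, 0, 0, 0, 0], [0, 0.4, 0, 0, 0, 0], [0, 0.3, 0, 0, 0, 0], [0, 0.2, 0, 0, 0, 0], [0, 0, 0, 0, 0, 0]],
])

```text
time: 67.42
ee_pos: [608.8, 304.5, 50.1]
eef_rot: [-3.141, 0.0, 1.553]
ft_force: [-2.6, -0.4, 7.5]
gripper_width: 10.1
finger_force: 30.0
```

Request:
jog_arm([
  [[0, 0.1, 0, 0, 0, 0], [0, 0.1, 0, 0, 0, 0], [0, 0, 0, 0, 0, 0]],
])

```text
time: 67.8
ee_pos: [609.0, 304.5, 49.9]
eef_rot: [-3.132, 0.002, 1.554]
ft_force: [-25.2, -0.6, 21.7]
gripper_width: 10.2
finger_force: 30.0
```

Against the shut stop (609.0). I'll unload, release, rise and verify.

Request:
jog_arm([
  [[0, -0.17, 0, 0, 0, 0], [0, 0, 0, 0, 0, 0]],
])

```text
time: 68.05
ee_pos: [608.8, 304.5, 50.0]
eef_rot: [-3.14, 0.0, 1.554]
ft_force: [-6.8, -1.0, 8.6]
gripper_width: 9.8
finger_force: 30.0
```

Request:
jog_arm([
  [[0, 0, 0, 0, 0, 0], [0, 0, 0, 0, 0, 0], [0, 0, 0, 0, 0, 0], [0, 0, 0, 0, 0, 0], [0, 0, -0.5, 0, 0, 0], [0, 0, -0.8, 0, 0, 0], [0, 0, -1, 0, 0, 0], [0, 0, -1, 0, 0, 0], [0, 0, -1, 0, 0, 0], [0, 0, -1, 0, 0, 0], [0, 0, -1, 0, 0, 0], [0, 0, -1, 0, 0, 0], [0, 0, -1, 0, 0, 0], [0, 0, -1, 0, 0, 0], [0, 0, -1, 0, 0, 0], [0, 0, -1, 0, 0, 0], [0, 0, -1, 0, 0, 0], [0, 0, 0, 0, 0, 0], [0, 0, 0, 0, 0, 0]],
], fingers=0.65)

```text
time: 70.42
ee_pos: [609.2, 304.3, 295.1]
eef_rot: [-3.14, 0.0, 1.553]
ft_force: [0.3, 0.3, -0.0]
gripper_width: 32.1
finger_force: 0.0
```

```bash
python3 - <<'E'
from h import *
w=wrist();I=cv2.cvtColor(w['image'],cv2.COLOR_RGB2HSV).astype(float);a=np.radians(89)
for d in range(-12,14,2):
    v=[I[int(round(q[1])),int(round(q[0])),1] for k in range(5,50,3) for q in [proj(w,[608.8+d+k*np.cos(a),304.5+k*np.sin(a),50])]]
    print(d,np.median(v),end='; ')
print()
for n in('top','side'):
    s=snapshot(n)
    for k in ('basket_red','basket_blue','gouge_blue','gouge_yellow','figure','mallet','oil'):
        print(n,k,[(np.round(r['rect']).tolist(),round(r['p'],2)) for r in look_for(s,k)[:1]])
    if n=='side': # expected bar centre projections
        for X in([610,-155,260],[608,-280,260]): print(proj(s,X),proj(s,[X[0],X[1],165]))
E
```

```text
-12 167.0; -10 166.0; -8 175.0; -6 4.0; -4 6.0; -2 1.0; 0 3.0; 2 8.0; 4 106.0; 6 169.0; 8 168.0; 10 169.0; 12 169.0; 
top basket_red [([340.0, 161.0, 42.0, 34.0], 0.68)]
top basket_blue [([392.0, 160.0, 48.0, 40.0], 0.97)]
top gouge_blue []
top gouge_yellow []
top figure [([450.0, 205.0, 47.0, 33.0], 0.56)]
top mallet [([407.0, 287.0, 41.0, 29.0], 0.8)]
top oil []
side basket_red [([245.0, 174.0, 22.0, 36.0], 0.97)]
side basket_blue [([247.0, 160.0, 30.0, 15.0], 0.61)]
side gouge_blue []
side gouge_yellow [([274.0, 160.0, 22.0, 39.0], 0.31)]
side figure [([273.0, 160.0, 24.0, 42.0], 0.56)]
side mallet [([338.0, 171.0, 25.0, 52.0], 0.89)]
side oil [([333.0, 362.0, 26.0, 58.0], 0.86)]
[238.74517122 152.89267649] [240.4067267  179.60306088]
[243.00006424 135.21568336] [244.42651208 160.8425816 ]
```

```bash
python3 -c "
from rig import job_done
print(job_done())"
```

```text
the job is handed in; nothing more can be done
None
```

I handed the job in, but the hand-in returned no verdict: red and blue baskets hang on the middle and right hooks (no white one was there), both gouges are in the shut drawer, and the figure, mallet and oil bottle are where they were.

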